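# Shut the drawer past its spring catch

## Robot

A 6-joint arm with a two-finger parallel gripper is mounted at the origin on the work surface. World frame = base frame: x ahead of the robot, y to its left, z up, the work surface at z = 0. Lengths are in mm, angles in degrees, forces in N, time in s.
With the tool pointing down it reaches from about 300 to 850 mm from the base axis. Payload 4.2 kg.
Tool frame: the origin (TCP) lies between the finger pads; the fingertips stand 11 mm ahead of it and the grasp point (between the pads) lies 8 mm behind it (env.tips_ahead is the distance from the TCP to the fingertips, in mm); z points along the fingers, y is the line along which they close (so a half turn about z gives the same grasp; the last joint's range is limited). The gripper opens to 91 mm and grips with 3 to 60 N. Pads are 32 mm wide; open, the fingers measure 118 mm over their backs; the gripper's body (76 mm by 178 mm) begins 60 mm behind the grasp point.
Start: joints at [66.234, 18.312, 89.639, -0, 72.044, -1.146], TCP at [221.162, 530.782, 224.976] pointing down, gripper open.
Joint ranges: [-177.97, 177.97], [-48.28, 115.42], [12.27, 149.76], [-77.06, 257.06], [2.81, 150.46], [-146.56, 146.56]. Speed limits (degrees/s): [147.25, 147.25, 180, 180, 180, 180].

## Interface

Orientations are given as [roll, pitch, yaw] about the fixed x, y, z axes, in that order (R = Rz(yaw) Ry(pitch) Rx(roll)).
In Python, from workcell import env, cams gives the robot as it stands.
- The arm moves only by the tool step_arm, never from a script. Its arguments are lists of equal length, an entry for each row: "linear": the shift along the tool's x, y, z in units of 30 cm (1.0 is 30 cm), a list of three; "turn": the turn about the tool's z in units of 360 degrees (1.0 is 360 degrees). In form: {"linear": [[tx, ty, tz], ...], "turn": [turn, ...]}. A call has 1 to 20 rows; each row is the pose to reach, as a shift and turn from the pose commanded when the call began, along the tool's axes at that moment, turning the shorter way round; what a row does not reach only later rows make up. A row lasts 1/8 s, in which the tool goes at most 62.5 mm and 10.7 degrees, less where a joint would pass 70% of its speed; a pose out of reach is approached as far as the arm can. A call with a number of a shift or a turn outside -1 to 1 is refused whole. A call with a gripper value outside its range is refused whole. "fingers" is the closure, from -1 (fully open) to 1 (shut), so that 0 is half open, set as the call begins (left out, the last holds). The fingers move at their own pace and stop on an object; "force" is the grip in N (left out, the last holds). Time passes only in rows, so rows that repeat a pose let the fingers close. It gives the time, the measured TCP pose, the force, the opening and the grip force at its end, in the units of the state.
- env.state(): the state, without advancing time (a new reading comes with each control period).
- cams.grab_frame(name): name is "scene" or "top" or "wrist"; returns a dict with "color" (420x560x3 uint8, blue, green, red), "fx", "fy", "cx", "cy" (pixels), "extrinsics" (4x4, takes a point from camera to world coordinates); the wrist camera has in their place "tool_from_camera" (4x4, takes a point from camera to tool coordinates, whose origin is the TCP and whose axes are the flange's). Camera axes: x right, y down, z forward; pixel columns grow to the right and rows downward; lengths in mm; the calibration is good to about 2 mm. The wrist camera is an equidistant fisheye: a pixel r from the principal point sees the ray r / f radians off the axis. A picture is of the moment at which its call begins: read the wrist's pose just before it. There is no depth.
- env.job_done(): hands the job in; it is judged then, once.
The state is a dict: "time_s": time; "qpos": joint angles; "qvel": joint speeds; "effort": joint torques, N m; "ee_pos": TCP position; "ee_rot": TCP orientation; "force": force on the tool from outside, world axes, zero at the start; "torque": the same for the moment, N m; "gripper_width": finger opening in mm; "gripper_force": force on a finger pad.
Only numpy, scipy, OpenCV 4.12 (cv2) and the standard library are available. Lean on these libraries where they do the work, as an engineer would, in place of code of your own. Each camera call takes 0.05 s, during which the arm holds its last target. There are 200 camera calls.

## Task

The upper drawer of the pale blue drawer unit is held out by a spring catch: a long steel bar beside it, with a small upright tooth that stands in the way of the drawer front. With a fingertip press the bar down and keep it pressed while you push the drawer in past the tooth until it is fully shut, then let go so that the bar springs back up in front of it. Pick nothing up, do not touch the thimble or button box in the drawer or let them fall over, and leave everything standing on the unit and on the ledge where it is.

Things in the scene. Friction and masses are not known exactly. Their poses are not given: they have to be found in the camera images.
- unit: Pale blue drawer unit, 220 deep (x) x 280 wide (y) x 170 mm high, fixed. Origin: centre of its underside; x points from its front face (x = -110 mm) inwards, away from the robot at yaw 0; y left, z up. A catch rail sticks out of the front face on the +y side to x = -300 mm; its fixed part reaches up to z = 100 mm (outer rim 115 mm).
- drawer (a joint): Upper drawer, m: 0 = fully shut, grows as it comes out along the unit's -x (60 to 110 mm at the start, stop at 130). Slides with 1 to 3 N and stays where left. Its front is 14 mm thick, z = 90 to 160 mm, y = -135 to 65 mm, with a lip 12 mm out at y = -80 to 10 mm. With the bar up its ear meets the tooth at 34 mm out; below 8 mm it is past it.
- ear (a point): Front (robot-side) face of the drawer front's ear, on its lower edge, at unit y = 93 mm. The ear prolongs the front over the steel bar: unit y = 65 to 140, z = 134 to 160 mm, 14 mm thick. Moves with the drawer; with the drawer shut this point is at unit x = -124 mm. Push anywhere on this face.
- catch (a joint): Spring catch bar, m: 0 = up, grows as it is pressed down, stop at 14 mm. The spring takes about 2.5 N at the top and 6 N fully down and lifts the bar again when let go. It must be at least 7 mm down for the tooth to pass under the ear; about 10 mm is comfortable.
- pad (a point): Top of the steel bar, middle of its length, at unit y = 93 mm (in line with ear); z = 130 mm with the bar up. The bar is a flat strip, unit x = -295 to -113, y = 66 to 134 mm, passing 4 mm below the ear; it may be pressed anywhere. Closed fingertips up to 40 mm wide in y pass beside the tooth.
- tooth (a point): Centre of the top of the catch's square tooth, 12 x 12 mm and 11 mm high above the bar, on the bar's outer (+y) edge: unit x = -144 to -132, y = 122 to 134 mm. Its top overlaps the ear by 7 mm when up. Moves with the bar.
- thimble: Steel thimble, 22 mm across, 26 mm high, standing loose in the upper drawer; origin at the centre of its underside.
- button_box: Wooden button box 42 x 56 x 29 mm, standing loose in the upper drawer; origin at the centre of its underside.
- jar: Glass jar, 66 mm across, 100 mm high, on top of the unit; origin at the centre of its underside.
- lint_roller: Red plastic lint roller handle, about 150 mm long, 34 wide, 26 mm high, lying on top of the unit; origin on its underside.
- spool: Wooden thread spool, 32 mm across, 42 mm high, on the ledge in front of the unit; origin at the centre of its underside.
- tin: Round aluminium tin, 72 mm across, 35 mm high, on the ledge; origin at the centre of its underside.
- mug: White mug, 76 mm across, 85 mm high, on the ledge; origin at the centre of its underside.
- tape_case: Grey tape measure case 55 x 60 x 33 mm, on the ledge; origin at the centre of its underside.
There are look-alikes about, which are no part of the job. Leave any turquoise look-alike of the button_box alone.

How it is judged:
By the outcome, as a careful person would: the job done as asked, in the order asked, and still so for the second after the job is handed in, with the robot touching nothing.
It also fails if it takes over 35 s, if anything falls off the work surface, if the arm or the gripper's body presses on something with over 40 N, if the wrist force passes 120 N, or if a joint passes its speed limit or range.

## Working session

There is one attempt and no reset: what is moved stays moved. The work goes in short steps, Python scripts to look and compute and a tool call to move; the robot and the scene stay as the last step left them, time stands still between calls to the robot, and variables do not carry over. Pictures are saved under pics/ and viewed, at most 10 in all, crops included, and the job is handed in when it is done.

Besides the shell and the picture viewer there is one more tool, called after "Request:" as a command line: name --pt "numbers of a row" for each row, then --argument value for the rest. step_arm: Moves the arm, as the interface text tells. Its arguments: {"type":"object","properties":{"linear":{"type":"array"},"turn":{"type":"array"},"fingers":{"type":"number"},"force":{"type":"number"}},"required":["linear","turn"]}

```bash
mkdir -p pics; python3 - <<'E'
from workcell import env,cams
import cv2,numpy as np
print(env.state())
for n in("scene","top"):
    f=cams.grab_frame(n);cv2.imwrite(f"pics/{n}0.png",f["color"]);np.savez(f"pics/{n}0.npz",**f)
    print(n,f["fx"],f["fy"],f["cx"],f["cy"],np.round(f["extrinsics"],3).tolist())
E
```

```text
{'time_s': 0.0, 'qpos': array([ 6.62343207e+01,  1.83525378e+01,  8.97079985e+01,  2.70587684e-04,
        7.20429009e+01, -1.14333804e+00]), 'qvel': array([ 0.03726987, -0.03213105,  0.04601676,  0.1473861 , -0.10497928,
       -0.00556695]), 'effort': array([ 1.10905567e-03, -4.12469959e+01, -2.31975263e+01,  7.29835778e-02,
        4.57221991e-02, -1.31688525e-04]), 'ee_pos': array([220.95195146, 530.3187732 , 224.10048237]), 'ee_rot': array([-1.79896589e+02, -2.32115634e-03,  1.57377573e+02]), 'force': array([-0.41275496,  0.62359271, -0.29243334]), 'torque': array([-0.06893422, -0.00916325, -0.02872788]), 'gripper_force': 0.0, 'gripper_width': 91.14748055184552}
scene 398.8151212649655 398.8151212649655 276.65361744029934 204.11713988553376 [[0.661, 0.524, -0.538, 1190.346], [0.75, -0.471, 0.463, -461.528], [-0.011, -0.71, -0.704, 871.732], [0.0, 0.0, 0.0, 1.0]]
top 464.962621233429 464.962621233429 282.84925738788434 214.6000331828628 [[0.037, -0.971, 0.234, 355.25], [-0.999, -0.035, 0.012, 19.795], [-0.004, -0.234, -0.972, 1212.289], [0.0, 0.0, 0.0, 1.0]]
```

View pics/scene0.png

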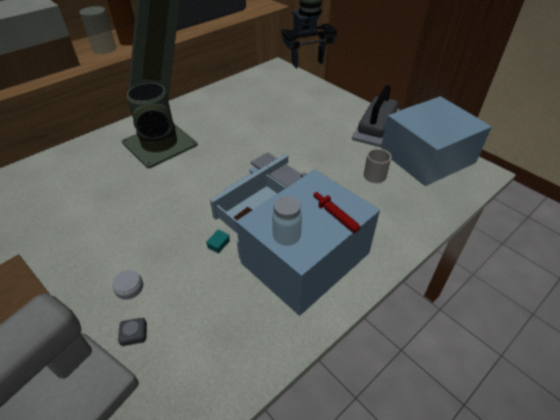

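View pics/top0.png

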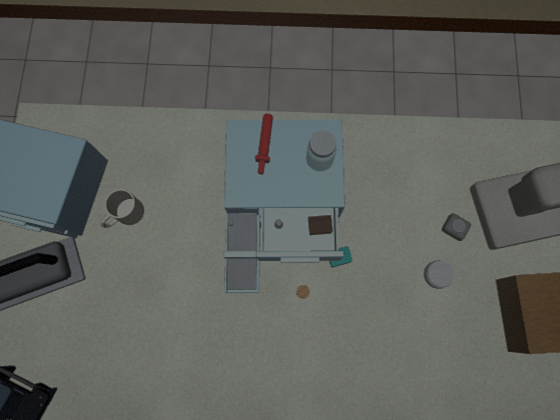

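The top view shows the unit with its roof corners near (227,120), (342,120), (344,207) and (226,207). The drawer front is at row ~254, and the bar sits at the left, columns 227–258 and rows 212–291. Next I'll zoom in.

```bash
cat > h.py <<'E'
import numpy as np,cv2
def ray(f,u,v):
    E=f["extrinsics"];d=E[:3,:3]@np.array([(u-f["cx"])/f["fx"],(v-f["cy"])/f["fy"],1.]);return E[:3,3],d
def plane(f,u,v,z):
    o,d=ray(f,u,v);return o+d*(z-o[2])/d[2]
def tri(fa,a,fb,b):
    o1,d1=ray(fa,*a);o2,d2=ray(fb,*b)
    s=np.linalg.lstsq(np.c_[d1,-d2],o2-o1,rcond=None)[0]
    p,q=o1+s[0]*d1,o2+s[1]*d2;return (p+q)/2,np.linalg.norm(p-q)
def proj(f,p):
    E=f["extrinsics"];c=E[:3,:3].T@(np.asarray(p,float)-E[:3,3]);return c[0]/c[2]*f["fx"]+f["cx"],c[1]/c[2]*f["fy"]+f["cy"]
E
python3 - <<'E'
import cv2,numpy as np
a=cv2.imread("pics/top0.png")[110:300,215:355];b=cv2.imread("pics/scene0.png")[145:310,205:385]
A=cv2.resize(a,(442,600),interpolation=cv2.INTER_CUBIC)  # x3.158
cv2.imwrite("pics/topc.png",cv2.convertScaleAbs(A,alpha=1.4))
B=cv2.resize(b,(654,600),interpolation=cv2.INTER_CUBIC)  # x3.636
cv2.imwrite("pics/scenec.png",cv2.convertScaleAbs(B,alpha=1.4))
E
```

```text
(no output)
```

View pics/topc.png

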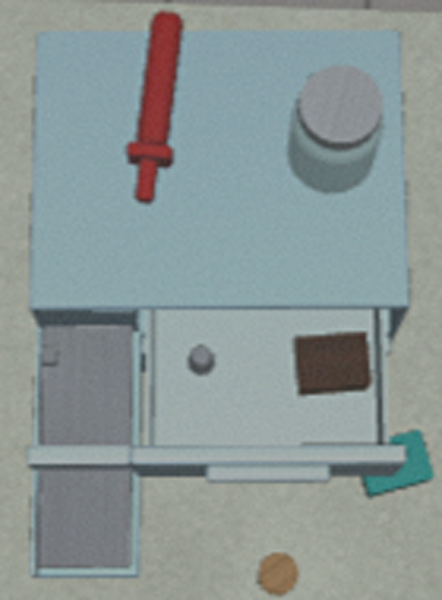

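View pics/scenec.png

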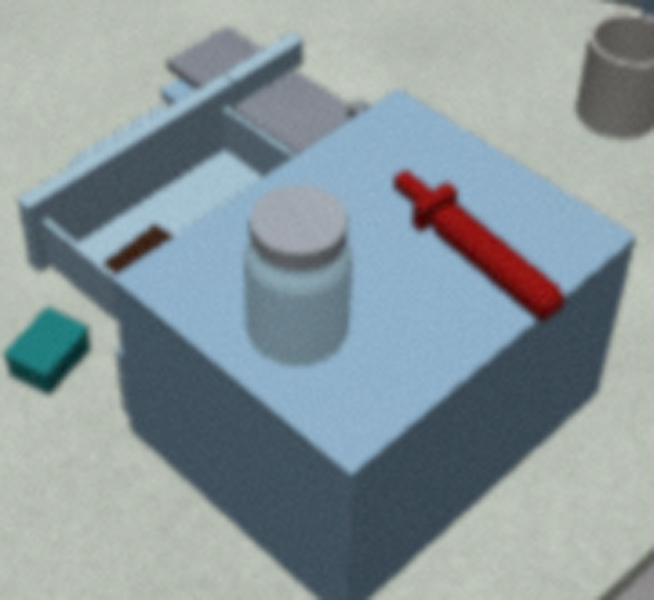

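The crops show the roof corners, the tooth at topc (48,355), the ear's top-left end at topc (30,463) / scenec (300,40), and the bar end at topc row 567. The red roller lies on the left of the roof.

```bash
python3 - <<'E'
import numpy as np
from h import *
T=dict(np.load("pics/top0.npz"));S=dict(np.load("pics/scene0.npz"))
t=lambda u,v:((u+.5)/3.158+214.5,(v+.5)/3.158+109.5)
s=lambda u,v:((u+.5)/3.636+204.5,(v+.5)/3.636+144.5)
C={'BL':((37,31),(635,238)),'BR':((398,30),(352,473)),'FL':((30,308),(398,90))}
P={}
for k,(a,b) in C.items(): print(k,np.round(np.r_[tri(T,t(*a),S,s(*b))],1), np.round(plane(T,*t(*a),170),1),np.round(plane(S,*s(*b),170),1))
print('FR',plane(T,*t(408,307),170).round(1))
print('ear tri',tri(T,t(30,464),S,s(297,37)),plane(T,*t(30,464),160))
for n,p,z in(('ear130',(130,464),160),('fr right',(404,462),160),('bar end L',(37,567),130),('bar end R',(133,567),130),('tooth',(50,352),141),('rim L',(32,576),115),('rim R',(138,576),115)):print(n,plane(T,*t(*p),z).round(1))
E
```

```text
BL [838.3 177.3 167.8   4. ] [838.7 178.5 170. ] [838.6 173.2 170. ]
BR [849.1 -99.7 168.9   2.3] [849.3 -98.6 170. ] [ 849.1 -101.3  170. ]
FL [619.5 169.1 166.5   1.6] [619.1 169.3 170. ] [622.  165.1 170. ]
FR [ 629.8 -107.6  170. ]
ear tri (array([507.31265718, 165.09571735, 153.77426431]), np.float64(3.0476217083181005)) [505.54455186 162.96962155 160.        ]
ear130 [508.2  90.8 160. ]
fr right [ 516.8 -106.7  160. ]
bar end L [434.4 156.9 130. ]
bar end R [437.   86.8 130. ]
tooth [593.  156.2 141. ]
rim L [428.8 162.1 115. ]
rim R [431.7  83.7 115. ]
```

Fit: unit yaw is about 2.3°, its centre about (734.5, 34.5), and the drawer about 99 mm out. I'll close the fingers, align tool y with unit y, and move over the bar.

Request:
step_arm --pt "-0.17 -0.12 -0.02" --pt "-0.34 -0.24 -0.05" --pt "-0.51 -0.36 -0.05" --pt "-0.66 -0.47 -0.05" --pt "-0.66 -0.47 -0.05" --pt "-0.66 -0.47 -0.05" --pt "-0.66 -0.47 -0.05" --turn '[-0.02,-0.04,-0.06,-0.0692,-0.0692,-0.0692,-0.0692]' --fingers 1 --force 20

```text
time_s: 0.98
ee_pos: [349.1, 325.6, 239.8]
ee_rot: [180.0, -0.0, -177.6]
force: [-0.3, -0.7, -0.3]
gripper_width: 23.9
gripper_force: 0.0
```

Request:
step_arm --pt "-0.1 -0.18 0" --pt "-0.2 -0.36 0" --pt "-0.3 -0.54 0.05" --pt "-0.398 -0.711 0.1" --pt "-0.398 -0.711 0.13" --pt "-0.398 -0.711 0.13" --pt "-0.398 -0.711 0.13" --pt "-0.398 -0.711 0.13" --turn '[0,0,0,0,0,0,0,0]'

```text
time_s: 1.98
ee_pos: [477.3, 117.5, 201.6]
ee_rot: [180.0, 0.1, -177.6]
force: [-0.0, 0.3, -0.6]
gripper_width: 0.7
gripper_force: 0.0
```

```bash
python3 - <<'E'
from workcell import env,cams
import cv2,numpy as np
s=env.state();print(s['ee_pos'],s['ee_rot'],s['force'],s['gripper_width'])
w=cams.grab_frame("wrist");t=cams.grab_frame("top")
print({k:np.round(v,3).tolist() for k,v in w.items() if k!="color"})
np.savez("pics/w1.npz",**w)
cv2.imwrite("pics/w1.png",cv2.convertScaleAbs(w["color"],alpha=1.4))
E
```

```text
[477.31547959 117.51003658 201.5553968 ] [ 1.79975682e+02  6.65662800e-02 -1.77568733e+02] [-0.02400777  0.28370973 -0.6155301 ] 0.7205164972463932
{'fx': 325.192, 'fy': 325.192, 'cx': 282.593, 'cy': 206.128, 'tool_from_camera': [[0.0, -0.972, -0.237, 67.277], [1.0, 0.0, 0.0, 0.098], [-0.0, -0.237, 0.972, -158.44], [0.0, 0.0, 0.0, 1.0]]}
```

View pics/w1.png

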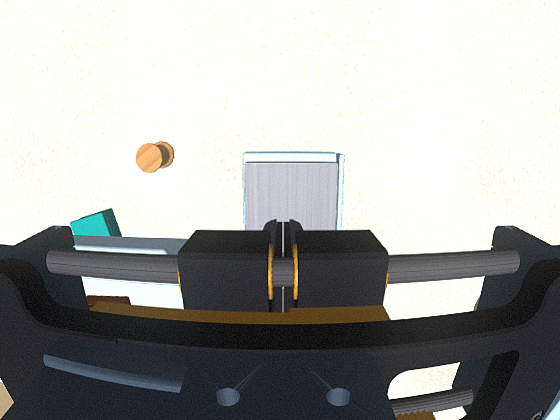

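The wrist view shows the fingers (column ~283) over the steel bar, which spans columns ~246–338 with its end at row ~163. I'll check those against the plan.

```bash
python3 - <<'E'
import numpy as np
from scipy.spatial.transform import Rotation as R
w=np.load("pics/w1.npz");M=w["tool_from_camera"]
p=np.array([477.3,117.5,201.6]);Q=R.from_euler("xyz",[180,.07,-177.57],degrees=True).as_matrix()
def pl(u,v,z):
    a=np.array([(u-w["cx"]),(v-w["cy"])]);r=np.hypot(*a);th=r/w["fx"]
    d=Q@M[:3,:3]@np.r_[np.sin(th)*a/r,np.cos(th)];o=p+Q@M[:3,3];return o+d*(z-o[2])/d[2]
U=R.from_euler("z",2.3,degrees=True).as_matrix()
for n,u,v,z in(("barL",246,163,130),("barR",338,163,130),("barR2",339,215,130),("barL2",245,215,130),("rimL",243,153,115),("rimR",344,153,115)):
    q=pl(u,v,z);print(n,q.round(1),(U.T@(q-[734.5,34.5,0])).round(1))
E
```

```text
barL [435.7  89.8 130. ] [-296.4   67.2  130. ]
barR [432.7 155.4 130. ] [-296.7  132.9  130. ]
barR2 [471.1 159.2 130. ] [-258.2  135.2  130. ]
barL2 [474.   89.8 130. ] [-258.    65.7  130. ]
rimL [429.8  85.7 115. ] [-302.4   63.3  115. ]
rimR [426.2 162.2 115. ] [-302.9  140.   115. ]
```

The wrist fix agrees with the text dimensions to about 2 mm. Descending onto the bar.

Request:
step_arm --pt "0 0 0.06" --pt "0 0 0.12" --pt "0 0 0.17" --pt "0 0 0.19" --pt "0 0 0.205" --pt "0 0 0.22" --pt "0 0 0.22" --turn '[0,0,0,0,0,0,0]'

```text
time_s: 2.95
ee_pos: [477.5, 116.2, 135.2]
ee_rot: [180.0, 0.0, -177.7]
force: [-1.8, 0.4, 3.0]
gripper_width: 0.3
gripper_force: 1.7
```

Request:
step_arm --pt "0 0 0.008" --pt "0 0 0.016" --pt "0 0 0.016" --turn '[0,0,0]'

```text
time_s: 3.32
ee_pos: [477.6, 116.2, 130.2]
ee_rot: [180.0, 0.0, -177.7]
force: [-3.4, 1.0, 4.8]
gripper_width: 0.4
gripper_force: 2.3
```

Request:
step_arm --pt "-0.02 0 0" --pt "-0.04 0 0" --pt "-0.06 0 0" --pt "-0.08 0 0" --pt "-0.1 0 0" --pt "-0.12 0 0" --pt "-0.14 0 0" --pt "-0.16 0 0" --pt "-0.18 0 0" --pt "-0.2 0 0" --pt "-0.2 0 0" --turn '[0,0,0,0,0,0,0,0,0,0,0]'

```text
time_s: 4.7
ee_pos: [538.1, 118.5, 130.1]
ee_rot: [-180.0, 0.0, -177.7]
force: [-3.2, -0.2, 5.0]
gripper_width: 0.5
gripper_force: 2.4
```

Request:
step_arm --pt "-0.02 0 0" --pt "-0.04 0 0" --pt "-0.06 0 0" --pt "-0.08 0 0" --pt "-0.1 0 0" --pt "-0.12 0 0" --pt "-0.14 0 0" --pt "-0.14 0 0" --turn '[0,0,0,0,0,0,0,0]'

```text
time_s: 5.7
ee_pos: [579.9, 120.2, 130.1]
ee_rot: [180.0, 0.0, -177.7]
force: [-1.6, 0.1, 5.0]
gripper_width: 0.2
gripper_force: 2.3
```

```bash
python3 - <<'E'
from workcell import env,cams
import cv2,numpy as np
s=env.state();print(s['ee_pos'],s['force'])
t=cams.grab_frame("top")["color"][110:300,215:355]
c=cams.grab_frame("scene")["color"][145:310,205:385]
A=cv2.resize(t,(400,543),interpolation=cv2.INTER_CUBIC);B=cv2.resize(c,(400,367),interpolation=cv2.INTER_CUBIC)
o=np.zeros((543,800,3),np.uint8);o[:,:400]=A;o[:367,400:]=B
cv2.imwrite("pics/mid.png",cv2.convertScaleAbs(o,alpha=1.4))
E
```

```text
[579.89120486 120.16398407 130.06064077] [-1.60120296  0.13046903  5.00259008]
```

View pics/mid.png

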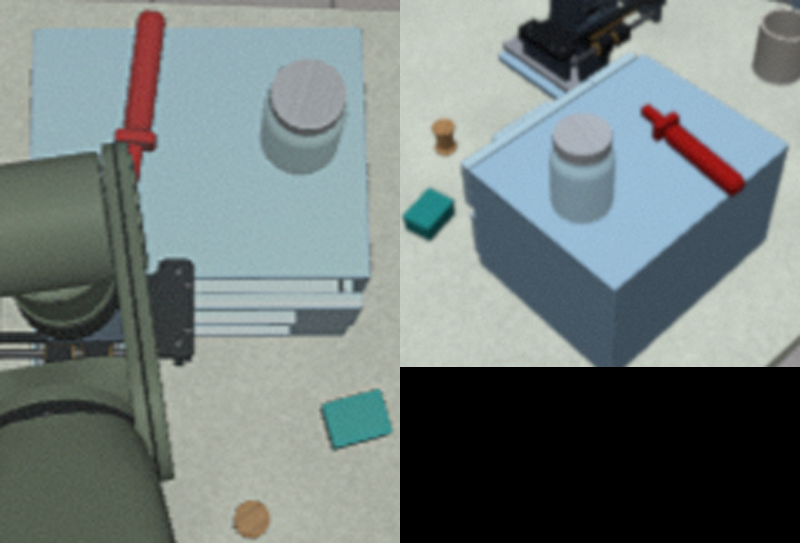

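The picture shows the drawer nearly in (about 10 mm left), with nothing on the unit disturbed. Finishing the push slowly.

Request:
step_arm --pt "-0.008 0 0" --pt "-0.016 0 0" --pt "-0.024 0 0" --pt "-0.032 0 0" --pt "-0.036 0 0" --pt "-0.036 0 0" --turn '[0,0,0,0,0,0]'

```text
time_s: 6.55
ee_pos: [588.5, 120.5, 130.2]
ee_rot: [-180.0, -0.2, -177.7]
force: [-7.5, -0.4, 7.1]
gripper_width: 0.6
gripper_force: 6.1
```

Request:
step_arm --pt "-0.005 0 0" --pt "-0.01 0 0" --pt "-0.01 0 0" --turn '[0,0,0]'

```text
time_s: 6.92
ee_pos: [588.5, 120.5, 130.3]
ee_rot: [-180.0, -0.6, -177.7]
force: [-16.1, -0.8, 12.1]
gripper_width: 0.5
gripper_force: 11.7
```

That's a hard stop, so the drawer is shut. Backing off a little, then lifting.

Request:
step_arm --pt "0.01 0 0" --pt "0.02 0 0" --pt "0.03 0 0" --pt "0.03 0 -0.02" --pt "0.03 0 -0.04" --pt "0.03 0 -0.06" --pt "0.05 0 -0.1" --pt "0.1 0 -0.2" --pt "0.2 0 -0.3" --pt "0.35 0 -0.35" --pt "0.5 0.1 -0.35" --pt "0.55 0.3 -0.35" --pt "0.55 0.5 -0.35" --pt "0.55 0.7 -0.35" --pt "0.55 0.7 -0.35" --pt "0.55 0.7 -0.35" --turn '[0,0,0,0,0,0,0,0,0,0,0,0,0,0,0,0]'

```text
time_s: 8.93
ee_pos: [419.3, 323.3, 235.1]
ee_rot: [-179.9, -0.1, -177.7]
force: [0.1, 0.6, 0.4]
gripper_width: 0.2
gripper_force: 0.0
```

```bash
python3 - <<'E'
from workcell import env,cams
import cv2,numpy as np
s=env.state();print(s['ee_pos'],s['force'])
t=cams.grab_frame("top")["color"][110:300,215:355]
c=cams.grab_frame("scene")["color"][145:310,205:385]
A=cv2.resize(t,(400,543),interpolation=cv2.INTER_CUBIC);B=cv2.resize(c,(400,367),interpolation=cv2.INTER_CUBIC)
o=np.zeros((543,800,3),np.uint8);o[:,:400]=A;o[:367,400:]=B
cv2.imwrite("pics/end.png",cv2.convertScaleAbs(o,alpha=1.4))
E
```

```text
[419.25535941 323.30781157 235.05717931] [0.13122368 0.55476631 0.38108738]
```

View pics/end.png

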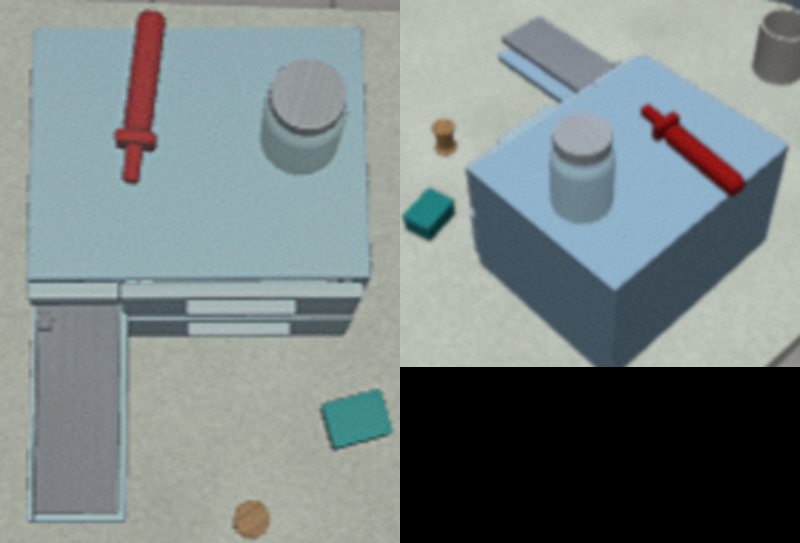

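The drawer is flush, the bar is up again with the tooth (45,322) in front of the ear, and everything else is where it was.

```bash
python3 -c "
from workcell import env
print(env.job_done())"
```

```text
the job is handed in; nothing more can be done
None
```

I pressed the bar down and pushed the drawer to its stop; after release the bar sprang up in front of it, with nothing on the unit or ledge visibly moved, and the job is handed in (the drawer's contents can't be seen now it is shut).

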